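Swing a tamper down in the grip and hang it under the dust shelf

ROBOT

A 6-joint arm with a two-finger parallel gripper is mounted at the origin on a cart in front of the work surface, level with it; the furniture and walls round the work are solid. World frame = base frame: x ahead of the robot, y to its left, z up, the work surface at z = 0. Lengths are in m, angles in rad, forces in N, time in s.
With the tool pointing down it reaches from about 0.4 to 0.825 m from the base axis. Payload 7 kg.
Tool frame: the origin (TCP) lies midway between the tips of the shut fingers; the grasp point (between the pads) lies 19 mm behind it; z points along the fingers, y is the line along which they close (so a half turn about z gives the same grasp; the last joint's range is limited). The gripper opens to 88 mm and grips with 3 to 60 N. Pads are 19 mm wide; open, the fingers measure 130 mm over their backs; the gripper's body (78 mm by 193 mm) begins 47 mm behind the grasp point.
Start: joints at [-0.869, 0.359, 0.012, 0, -1.224, -0.288], TCP at [0.271, -0.618, 0.227] pointing down, gripper open.
Joint ranges: [-3.07, 3.07], [-1.43, 2.12], [-1.02, 1.25], [-3.03, 1.67], [-3.05, -0], [-3.03, 3.03]. Speed limits (rad/s): [2.39, 2.39, 3.01, 3.14, 3.14, 3.14].

INTERFACE

Orientations are given as a unit quaternion [x, y, z, w].
In Python, from bench import r gives the robot as it stands. The module is installed in compiled form; this text tells all that it offers.
- The arm moves only by the tool step_arm, never from a script. Its argument "rows" is a list of rows, each an object of numbers: "tx", "ty", "tz": the shift along the tool's x, y, z in mm; "ax", "ay", "az": the turn, a rotation vector about the tool's x, y, z in degrees; "hand": the closure, from 0 (fully open) to 1 (shut). A call has exactly 5 rows; each row is the pose to reach, as a shift and turn from the pose commanded when the call began, along the tool's axes at that moment; what a row does not reach only later rows make up. A row lasts 1/8 s, in which the tool goes at most 62.5 mm and 10.7 degrees, less where a joint would pass 70% of its speed; a pose out of reach is approached as far as the arm can. A call with a gripper value outside its range is refused whole. The fingers move at their own pace and stop on an object; "grip_force" is the grip in N (left out, the last holds). Time passes only in rows, so rows that repeat a pose let the fingers close, or fill a call up. It gives the time, the measured TCP pose, the force, the opening and the grip force at its end, in the units of the state.
- r.read_state(): the state, without advancing time (a new reading comes with each control period).
- r.camera(name): name is "scene" or "top"; returns the picture (400x640x3 uint8, blue, green, red); there is no depth.
- r.camera_params(name): a dict with "intrinsics" (3x3 intrinsics, pixels), "R" (3x3) and "t" (3): a world point X has camera coordinates R X + t. Camera axes: x right, y down, z forward; pixel columns grow to the right and rows downward; lengths in m; the calibration is good to about 2 mm. A picture is of the moment at which its call begins. camera_params takes no time and is no camera call.
- r.sign_off(): hands the job in; it is judged then, once.
The state is a dict: "clock": time; "joints": joint angles; "qvel": joint speeds; "tau": joint torques, N m; "tool_pos": TCP position; "eef_rot": TCP orientation; "force": force on the tool from outside, world axes, zero at the start; "torque": the same for the moment, N m; "grip_width": opening from 0.0 (shut) to 1.0 (fully open); "grasp_force": force on a finger pad.
Only numpy, scipy, OpenCV 4.12 (cv2) and the standard library are available. Lean on these libraries where they do the work, as an engineer would, in place of code of your own. Each camera call takes 0.05 s, during which the arm holds its last target. There are 200 camera calls.

TASK

Pick up the powder tamper lying on the bench by its black ball knob and lift it clear with its shaft still about level, then ease the grip so that the foot swings down and the tamper hangs straight down from the fingers, and grip it firmly again, well in front of the rack and without dropping it. Hang it by its ball on the two bars of the rack's fork, tucked in under the dust shelf behind the line of the keeper, let go, and push the keeper tab sideways as far as it goes so that its bar closes the mouth of the fork. Leave the pot, the die and the mortar where they are.

Things in the scene. Friction and masses are not known exactly. Their poses are not given: they have to be found in the camera images.
- tamper_ball (a point): Centre of the tamper's black soft-rubber ball knob, 30 mm diameter (15 mm up when lying). Pinch it here, the line of closing square to the shaft. Site z runs along the shaft from foot to ball. The ball turns between the pads like a pivot: at 20 N or more it holds the shaft level; eased below about 10 N a pad the foot swings down while friction still carries it; under about 0.8 N a pad it drops.
- tamper: Tamper: ball knob, steel shaft 8 mm in diameter, foot 16 mm in diameter and 14 mm long; 0.10 kg, centre of mass 65 mm from the ball centre. Origin at the ball centre, z axis along the shaft from foot to ball (so z is up when it hangs straight). It starts lying ball towards the robot, foot away (within 35 degrees). To let it swing, ease the opening by tenths of a millimetre.
- tamper_foot (a point): Centre of the flat end of the tamper's foot, 120 mm from the ball centre along the shaft.
- hang_point (a point): Where the ball's centre belongs, 165 mm above the bench: over the middle of the slot between the fork's two bars, ball resting on the bars, shaft hanging between them. Axes as the rack's: x into the rack (away from the robot), y to its left, z up. Enter from the front: ball about 12 mm above this height, shaft straight down, along +x from 80 mm in front, then lower.
- fork_mouth (a point): Middle of the fork's mouth, between the tips of its bars, 45 mm in front of the hang point and 15 mm lower. The fork: two level steel bars of 6 mm diameter, centres 10 mm either side of the middle (slot 14 mm clear); straight from the back plate (60 mm behind the hang point) to 29 mm in front of it, then flaring apart for 16 mm more as a lead-in.
- shelf_edge (a point): Middle of the lower front edge of the dust shelf, 155 mm above and 5 mm in front of the hang point. The shelf is 200 mm wide and covers everything from here to the back plate, so the hand must reach in from the front, leaning back about 30 to 45 degrees from vertical, fingers pointing forward and down.
- rack: Grey sheet-metal rack, fixed to the bench: base 130 x 200 mm, 328 mm high. Origin at the centre of its underside, x into the rack, y to its left, z up; the hang point is at (-5, 0, 165) mm. Left of the fork, at y = 52 mm, a cheek plate and guide bush carry the keeper; they reach no higher than 148 mm.
- keeper (a joint): Slide of the keeper bar, m: 0 open (bar end 20 mm left of the middle of the slot), 0.040 shut against its stop (the bar, 7 mm thick, crosses the slot 27 mm in front of the hang point and 33 mm below it). It moves along the rack's -y against about 1.5 N of friction and stays where it is left.
- keeper_tab (a point): On the upright steel tab at the keeper's left end: mid-width, mid-thickness, 10 mm below its top edge. The tab is 20 mm wide (rack x), 5 mm thick (y), 48 mm high; push its left (+y) face towards -y. When open it stands 88 mm left of the middle of the slot, 162 mm above the bench, 27 mm in front of the hang point: near the shelf's edge, so lean the hand here too.
- drying_pot: White lidded pot with a blue cap, 57 mm diameter, 69 mm high; origin at the centre of its underside. Bystander.
- die_body: Steel pellet-die sleeve, 56 mm diameter, 44 mm high; origin at the centre of its underside. Bystander.
- mortar: Small grey mortar, 68 mm diameter, 24 mm high; origin at the centre of its underside. Bystander.
Things that resemble listed ones, but are neither listed nor needed, are in the scene too. Leave any red look-alike of the tamper alone.

How it is judged:
On the way, in this order (a step that is already met when the one before it is completed fails the run):
1. the tamper is lifted by its ball, well off the bench, its shaft still about level (height (world z) of tamper_ball above 0.08 m and height (world z) of tamper_foot above 0.05 m and angle between tamper's own z axis and vertical between 1.15 and 2 rad and contact force between the fingers and tamper above 2 N), for 0.2 s.
2. still in the air and clear of the rack, the tamper has swung down to hang straight, foot below, and is gripped firmly (height (world z) of tamper_foot above 0.02 m and angle between tamper's own z axis and vertical below 0.3 rad and contact force between the fingers and tamper above 8 N and contact force between tamper and rack below 0.1 N and horizontal distance between tamper_ball and hang_point above 0.045 m), for 0.2 s.
3. the tamper hangs by its ball in the fork, let go (x of tamper_ball in the frame of hang_point between -0.02 and 0.05 m and y of tamper_ball in the frame of hang_point between -0.008 and 0.008 m and z of tamper_ball in the frame of hang_point between -0.005 and 0.005 m and angle between tamper's own z axis and vertical below 0.25 rad and contact force between the fingers and tamper below 0.2 N), for 0.2 s.
At the end, for the whole second after the job is handed in: The tamper hangs still and let go in the fork, foot down within 0.2 rad of vertical, its ball on both bars (height within 5 mm, sideways within 8 mm of the hang point, at most 20 mm in front of it and as deep as it goes), and the keeper is pushed in at least 36 of its 40 mm (x of tamper_ball in the frame of hang_point between -0.02 and 0.05 m and y of tamper_ball in the frame of hang_point between -0.008 and 0.008 m and z of tamper_ball in the frame of hang_point between -0.005 and 0.005 m and angle between tamper's own z axis and vertical below 0.2 rad and contact force between the fingers and tamper below 0.2 N and linear speed of tamper below 0.03 m/s and value of joint keeper above 0.036 m); the robot touches nothing.
It fails at once if a bystander (pot, die or mortar) is shifted more than 30 mm (distance of any of drying_pot, die_body, mortar from where it was at the start of the episode above 0.03 m).
It fails at once if the tamper is dropped from a height (falls faster than 1.5 m/s) (linear speed of tamper above 1.5 m/s).
It also fails if it takes over 64 s, if anything falls off the work surface, if the arm or the gripper's body presses on something with over 40 N, if the wrist force passes 120 N, or if a joint passes its speed limit or range.

## Working session

There is one attempt and no reset: what is moved stays moved. The work goes in short steps, Python scripts to look and compute and a tool call to move; the robot and the scene stay as the last step left them, time stands still between calls to the robot, and variables do not carry over. Pictures are saved under pics/ and viewed, at most 10 in all, crops included, and the job is handed in when it is done.

Besides the shell and the picture viewer there is one more tool, called after "Call:" as a command line: name --argument value ..., lists and objects as JSON in quotes. step_arm: Moves the arm, as the interface text tells. Its arguments: {"type":"object","properties":{"rows":{"type":"array"},"grip_force":{"type":"number"}},"required":["rows"]}

```bash
mkdir -p pics; python3 - <<'E'
from bench import r
import cv2,numpy as np
a=r.camera("scene");b=r.camera("top")
cv2.imwrite("pics/s0.png",a);cv2.imwrite("pics/t0.png",b)
for n in("scene","top"):
    p=r.camera_params(n);R=np.array(p["R"]);print(n,np.round(p["intrinsics"],1).tolist(),(-R.T@p["t"]).round(3),R.round(2).tolist())
s=r.read_state();print(s["tool_pos"],s["eef_rot"],s["clock"],s["grip_width"])
E
```

```text
scene [[440.1, 0.0, 316.3], [0.0, 440.1, 196.1], [0.0, 0.0, 1.0]] [0.557 0.71  1.48 ] [[-1.0, 0.09, 0.01], [0.07, 0.87, -0.49], [-0.05, -0.49, -0.87]]
top [[491.6, 0.0, 324.8], [0.0, 491.6, 201.0], [0.0, 0.0, 1.0]] [0.396 0.003 1.459] [[0.02, -1.0, 0.0], [-1.0, -0.02, -0.08], [0.08, -0.0, -1.0]]
[ 0.27122302 -0.61764997  0.22572   ] [-2.05385344e-01  9.78680903e-01  7.07178056e-04 -2.24294096e-04] 0.1 0.9973762968523916
```

View pics/s0.png

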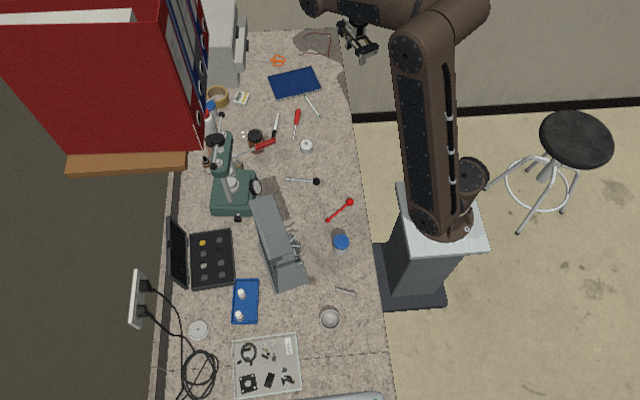

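View pics/t0.png

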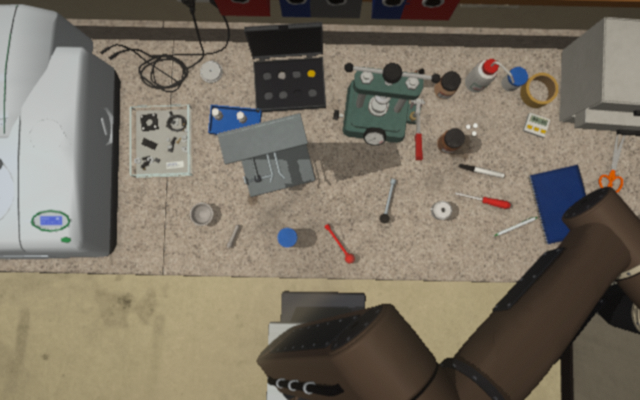

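The black-balled tamper is at top (384,218), foot (391,181), or scene (316,181). The red look-alike is at top (349,258), scene (350,202). The black ball fits the description. The rack is at top (265,155). Next is an enlarged crop to confirm.

```bash
python3 - <<'E'
import cv2,numpy as np
a=cv2.imread("pics/s0.png");b=cv2.imread("pics/t0.png")
A=cv2.resize(a[170:300,230:360],(520,520)[:2],interpolation=cv2.INTER_CUBIC)
B=cv2.resize(b[105:265,210:410],(800,640),interpolation=cv2.INTER_CUBIC)[:600]
cv2.imwrite("pics/cA.png",A);cv2.imwrite("pics/cB.png",B)
E
```

```text
(no output)
```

View pics/cA.png

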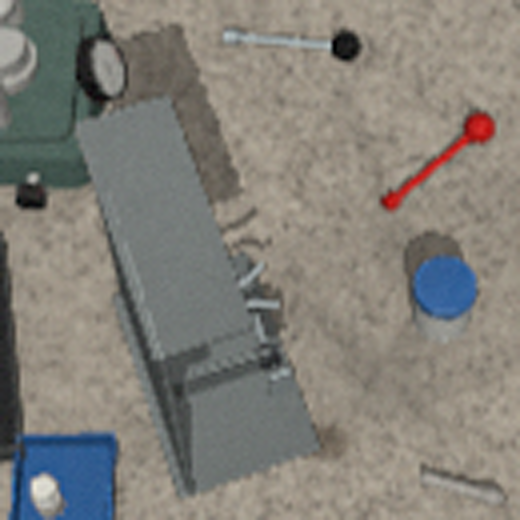

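View pics/cB.png

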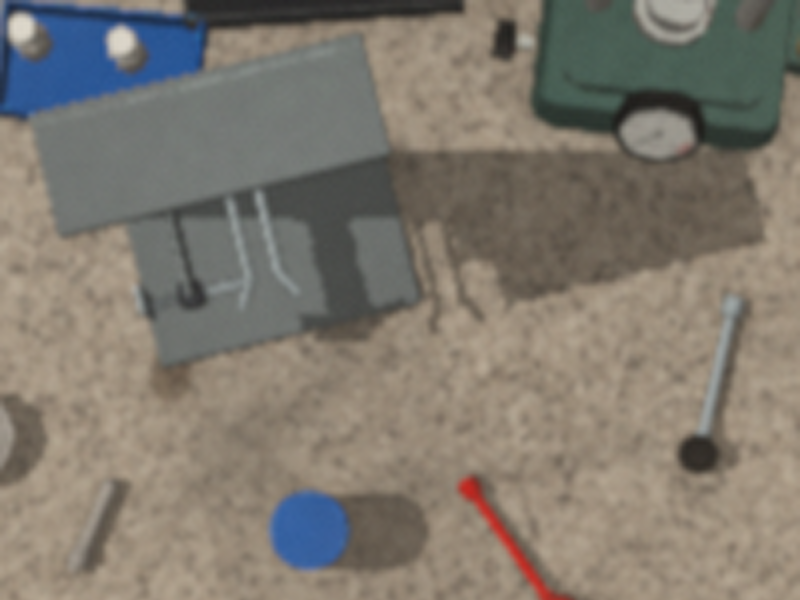

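Confirmed: the tamper ball is at crop B (697,453), foot end (735,297). The rack front base corners are (165,365) and (421,298), shelf front corners (62,236) and (388,153), fork tips (243,305) and (297,293), and the tab about (143,300). The pot (blue cap) sits near the front of the rack.

```bash
cat > h.py <<'E'
from bench import r
import numpy as np
from scipy.spatial.transform import Rotation as Ro
def ray(n,u,v,z):
    p=r.camera_params(n);R=np.array(p["R"]);C=-R.T@np.array(p["t"])
    d=R.T@np.linalg.solve(np.array(p["intrinsics"]),[u,v,1]);return C+d*(z-C[2])/d[2]
def proj(n,X):
    p=r.camera_params(n);c=np.array(p["R"])@X+p["t"];c=np.array(p["intrinsics"])@c;return c[:2]/c[2]
def T(u,v,z): return ray("top",210+u/4,105+v/4,z)
def S(u,v,z): return ray("scene",230+u/4,170+v/4,z)
E
python3 - <<'E'
from h import *
P=lambda *a:print(*[np.round(x,4) if isinstance(x,np.ndarray) else x for x in a])
P("ball",T(697,453,.015),S(346,45,.015));P("foot",T(735,297,.01),S(225,37,.01))
P("basefront",T(165,365,.004),T(421,298,.004))
P("shelf F",T(62,236,.326),T(388,153,.326),"B",T(30,115,.326),T(363,33,.326))
P("shelf S: ",S(80,122,.328),S(165,97,.328),S(258,332,.326),S(165,360,.326))
P("bars bend",T(248,272,.15),T(275,267,.15),"tips",T(243,305,.15),T(297,293,.15),"back",T(230,198,.15),T(258,190,.15))
P("tab",T(143,300,.172))
P("pot",T(310,530,.069),"mortar/die",ray("top",203,213,.024),ray("top",442,210,.044))
import cv2
b=cv2.imread("pics/t0.png").astype(int)
E
```

```text
ball [ 0.4618 -0.1753  0.015 ] [ 0.4598 -0.174   0.015 ]
foot [ 0.5784 -0.2029  0.01  ] [ 0.5767 -0.1955  0.01  ]
basefront [0.5197 0.219  0.004 ] [0.5736 0.0301 0.004 ]
shelf F [0.5664 0.2332 0.326 ] [0.6191 0.0451 0.326 ] B [0.6372 0.2544 0.326 ] [0.6899 0.0613 0.326 ]
shelf S:  [0.6839 0.0661 0.328 ] [0.6201 0.0497 0.328 ] [0.5623 0.2431 0.326 ] [0.6279 0.2585 0.326 ]
bars bend [0.571  0.1436 0.15  ] [0.5748 0.1256 0.15  ] tips [0.5487 0.1464 0.15  ] [0.5575 0.1104 0.15  ] back [0.6209 0.1571 0.15  ] [0.6267 0.1385 0.15  ]
tab [0.5481 0.2098 0.172 ]
pot [0.3996 0.1035 0.069 ] mortar/die [0.4661 0.3552 0.024 ] [ 0.4877 -0.3381  0.044 ]
```

```bash
cat >> h.py <<'E'
def pose(ball,yaw,lean,d=.009):
    "TCP pose with the ball d behind the tip; yaw, lean in deg"
    c,s=np.cos(np.radians(yaw)),np.sin(np.radians(yaw));l=np.radians(lean)
    y=np.array([-s,c,0]);z=np.array([np.sin(l)*c,np.sin(l)*s,-np.cos(l)]);x=np.cross(y,z)
    return np.array(ball)+d*z, Ro.from_matrix(np.c_[x,y,z])
def go(ball,yaw,lean,d=.009):
    s=r.read_state();R=Ro.from_quat(s["eef_rot"]);p,Q=pose(ball,yaw,lean,d)
    print("shift",R.inv().apply(p-s["tool_pos"]).round(4)*1000,"rot",np.degrees((R.inv()*Q).as_rotvec()).round(1))
HANG=np.array([.600,.1415,.165]);RY=15.9
def rk(x,y,z): 
    a=np.radians(RY);return HANG+[x*np.cos(a)-y*np.sin(a),x*np.sin(a)+y*np.cos(a),z]
def st():
    s=r.read_state();R=Ro.from_quat(s["eef_rot"]).as_matrix()
    print("t",s["clock"],"tcp",np.round(s["tool_pos"],4),"z",R[:,2].round(3),"y",R[:,1].round(3),"w",round(s["grip_width"]*88,2),"F",np.round(s["force"],1),"g",s["grasp_force"],"q",np.round(s["joints"],2))
E
python3 -c "
from h import *
go([.461,-.175,.13],-11.8,32)"
```

```text
shift [-355.6  326.1  103.8] rot [ 10.  -31.   34.5]
```

Call:
step_arm --rows '[{"tx": -36, "ty": 33, "tz": 10, "ax": 1, "ay": -3, "az": 3.5, "hand": 0}, {"tx": -71, "ty": 65, "tz": 20, "ax": 2, "ay": -6, "az": 7, "hand": 0}, {"tx": -107, "ty": 98, "tz": 30, "ax": 3, "ay": -9, "az": 10.5, "hand": 0}, {"tx": -142, "ty": 130, "tz": 40, "ax": 4, "ay": -12, "az": 14, "hand": 0}, {"tx": -178, "ty": 163, "tz": 52, "ax": 5, "ay": -15.5, "az": 17.2, "hand": 0}]' --grip_force 25

```text
clock: 0.72
tool_pos: [0.3693, -0.3959, 0.1742]
eef_rot: [-0.054, 0.988, -0.015, 0.141]
force: [-0.2, 0.0, -0.4]
grip_width: 1.003
grasp_force: 0.0
```

```bash
python3 -c "
from h import *
st();go([.461,-.175,.13],-11.8,32)"
```

```text
t 0.725 tcp [ 0.3693 -0.3959  0.1742] z [ 0.281 -0.014 -0.96 ] y [-0.103  0.994 -0.045] w 88.23 F [-0.2  0.  -0.4] g 0.0 q [-0.57  0.08 -0.44 -0.19 -0.81 -0.78]
shift [-102.   210.9   73.8] rot [  4.9 -15.3  17.2]
```

Call:
step_arm --rows '[{"tx": -20, "ty": 42, "tz": 15, "ax": 1, "ay": -3, "az": 3.5, "hand": 0}, {"tx": -41, "ty": 84, "tz": 30, "ax": 2, "ay": -6, "az": 7, "hand": 0}, {"tx": -61, "ty": 127, "tz": 44, "ax": 3, "ay": -9, "az": 10.5, "hand": 0}, {"tx": -82, "ty": 169, "tz": 59, "ax": 4, "ay": -12, "az": 14, "hand": 0}, {"tx": -102, "ty": 211, "tz": 74, "ax": 4.9, "ay": -15.3, "az": 17.2, "hand": 0}]'

```text
clock: 1.35
tool_pos: [0.4513, -0.2329, 0.1422]
eef_rot: [0.085, 0.963, -0.02, 0.256]
force: [-0.1, -2.5, 1.1]
grip_width: 1.001
grasp_force: 0.0
```

```bash
python3 -c "
from h import *
import cv2
t=r.camera('top');s=r.camera('scene')
st();go([.461,-.175,.02],-11.8,32)
B=cv2.resize(t[150:250,330:450],(600,500),interpolation=cv2.INTER_CUBIC)
A=cv2.resize(s[140:240,260:340],(400,500),interpolation=cv2.INTER_CUBIC)[:, :200*2]
cv2.imwrite('pics/g1.png',cv2.resize(np.hstack([B,A]),(800,400)))"
```

```text
t 1.45 tcp [ 0.4497 -0.2327  0.1411] z [ 0.488 -0.081 -0.869] y [0.175 0.985 0.006] w 87.99 F [-1.2  0.2 -0.8] g 0.0 q [-0.07 -0.09 -0.99  0.3  -0.16 -1.96]
shift [ 58.8  57.8 115. ] rot [ 1.2 -2.4  1.3]
```

View pics/g1.png

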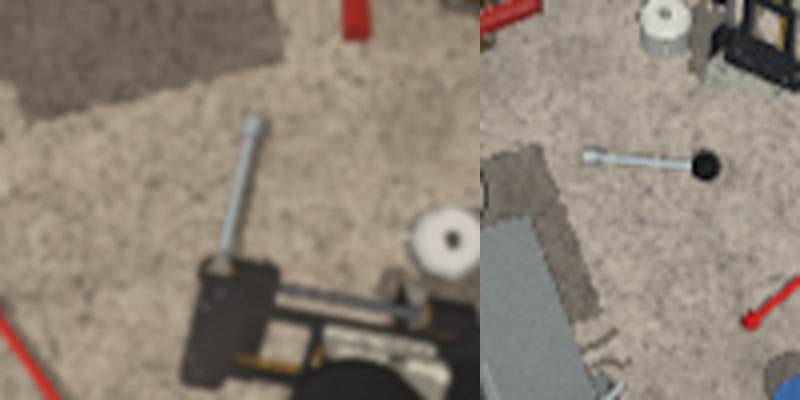

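The picture shows the hand about 58 mm right of the ball because a lean this close in runs q3 and q5 to their limits. I'll grasp nearly upright instead and lean later, farther out.

```bash
python3 -c "
from h import *
go([.461,-.175,.075],-11.8,4,.011)"
```

```text
shift [36.7 58.3 68.1] rot [ 0.8 25.6  1.6]
```

Call:
step_arm --rows '[{"tx": 9, "ty": 10, "tz": 15, "ax": 0.2, "ay": 8, "az": 0.4, "hand": 0}, {"tx": 18, "ty": 24, "tz": 34, "ax": 0.4, "ay": 16, "az": 0.8, "hand": 0}, {"tx": 27, "ty": 40, "tz": 52, "ax": 0.6, "ay": 22, "az": 1.2, "hand": 0}, {"tx": 36.7, "ty": 58.3, "tz": 68, "ax": 0.8, "ay": 25.6, "az": 1.6, "hand": 0}, {"tx": 36.7, "ty": 58.3, "tz": 68, "ax": 0.8, "ay": 25.6, "az": 1.6, "hand": 0}]'

```text
clock: 2.08
tool_pos: [0.4633, -0.1768, 0.0638]
eef_rot: [0.102, 0.994, -0.004, 0.034]
force: [0.1, 0.1, 1.2]
grip_width: 0.999
grasp_force: 0.0
```

```bash
python3 -c "
from h import *
st();go([.461,-.175,.015],-11.8,4,.011)"
```

```text
t 2.075 tcp [ 0.4633 -0.1768  0.0638] z [ 0.066 -0.015 -0.998] y [ 0.202  0.979 -0.002] w 87.91 F [0.1 0.1 1.2] g 0.0 q [ 0.05  0.2  -0.65  0.03 -0.65 -1.85]
shift [ 5.9  1.4 59.5] rot [-0.1 -0.1  0.1]
```

Call:
step_arm --rows '[{"tx": 2, "ty": 1, "tz": 20, "hand": 0}, {"tx": 4, "ty": 1, "tz": 40, "hand": 0}, {"tx": 6, "ty": 1, "tz": 59, "hand": 0}, {"tx": 6, "ty": 1, "tz": 59, "hand": 0.2}, {"tx": 6, "ty": 1, "tz": 59, "hand": 0.4}]'

```text
invalid input
```

```bash
python3 -c "
from h import *
import cv2
st();s=r.camera('scene')
cv2.imwrite('pics/g2.png',cv2.resize(s[140:220,270:350],(640,600)[:1]*2,interpolation=cv2.INTER_CUBIC)[:600])"
```

```text
t 2.075 tcp [ 0.4633 -0.1768  0.0638] z [ 0.066 -0.015 -0.998] y [ 0.202  0.979 -0.002] w 87.91 F [0.1 0.1 1.2] g 0.0 q [ 0.05  0.2  -0.65  0.03 -0.65 -1.85]
```

View pics/g2.png

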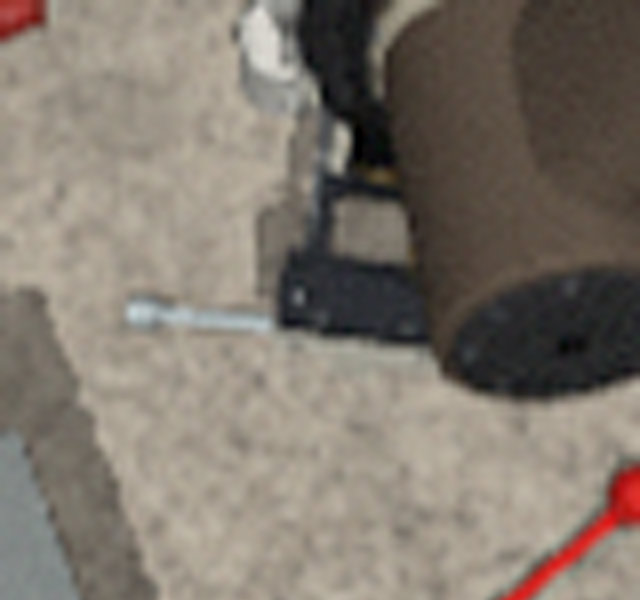

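The hand is over the ball and hides it, with the foot end showing at crop (140,312). All row keys are needed, so I'm resending the move.

Call:
step_arm --rows '[{"tx": 2, "ty": 1, "tz": 20, "ax": 0, "ay": 0, "az": 0, "hand": 0}, {"tx": 4, "ty": 1, "tz": 40, "ax": 0, "ay": 0, "az": 0, "hand": 0}, {"tx": 6, "ty": 1, "tz": 59, "ax": 0, "ay": 0, "az": 0, "hand": 0}, {"tx": 6, "ty": 1, "tz": 59, "ax": 0, "ay": 0, "az": 0, "hand": 0.25}, {"tx": 6, "ty": 1, "tz": 59, "ax": 0, "ay": 0, "az": 0, "hand": 0.5}]' --grip_force 30

```text
clock: 2.75
tool_pos: [0.4617, -0.1765, 0.007]
eef_rot: [0.103, 0.994, -0.004, 0.036]
force: [0.6, 0.9, -0.5]
grip_width: 0.834
grasp_force: 0.0
```

Call:
step_arm --rows '[{"tx": 0, "ty": 0, "tz": 0, "ax": 0, "ay": 0, "az": 0, "hand": 0.6}, {"tx": 0, "ty": 0, "tz": 0, "ax": 0, "ay": 0, "az": 0, "hand": 0.7}, {"tx": 0, "ty": 0, "tz": 0, "ax": 0, "ay": 0, "az": 0, "hand": 0.8}, {"tx": 0, "ty": 0, "tz": 0, "ax": 0, "ay": 0, "az": 0, "hand": 0.8}, {"tx": 0, "ty": 0, "tz": 0, "ax": 0, "ay": 0, "az": 0, "hand": 0.8}]'

```text
clock: 3.38
tool_pos: [0.4615, -0.1761, 0.0061]
eef_rot: [0.103, 0.994, -0.004, 0.036]
force: [0.2, 0.2, 1.4]
grip_width: 0.324
grasp_force: 30.0
```

```bash
python3 -c "
from h import *
st();go([.461,-.175,.015],-11.8,4,.011)"
```

```text
t 3.375 tcp [ 0.4615 -0.1761  0.0061] z [ 0.07  -0.016 -0.997] y [ 0.204  0.979 -0.002] w 28.52 F [0.2 0.2 1.4] g 30.000425577163696 q [ 0.05  0.3  -0.72  0.04 -0.48 -1.86]
shift [0.1 1.  2. ] rot [-0.1  0.1  0. ]
```

Call:
step_arm --rows '[{"tx": 0, "ty": 0, "tz": -30, "ax": 0, "ay": 0, "az": 0, "hand": 0.8}, {"tx": 0, "ty": 0, "tz": -70, "ax": 0, "ay": 0, "az": 0, "hand": 0.8}, {"tx": 0, "ty": 0, "tz": -110, "ax": 0, "ay": 0, "az": 0, "hand": 0.8}, {"tx": 0, "ty": 0, "tz": -150, "ax": 0, "ay": 0, "az": 0, "hand": 0.8}, {"tx": 0, "ty": 0, "tz": -180, "ax": 0, "ay": 0, "az": 0, "hand": 0.8}]'

```text
clock: 4.0
tool_pos: [0.4487, -0.1732, 0.1871]
eef_rot: [0.103, 0.994, -0.004, 0.036]
force: [0.8, 0.7, -1.2]
grip_width: 0.328
grasp_force: 30.0
```

Call:
step_arm --rows '[{"tx": 0, "ty": 0, "tz": 0, "ax": 0, "ay": 0, "az": 0, "hand": 0.8}, {"tx": 0, "ty": 0, "tz": 0, "ax": 0, "ay": 0, "az": 0, "hand": 0.8}, {"tx": 0, "ty": 0, "tz": 0, "ax": 0, "ay": 0, "az": 0, "hand": 0.8}, {"tx": 0, "ty": 0, "tz": 0, "ax": 0, "ay": 0, "az": 0, "hand": 0.8}, {"tx": 0, "ty": 0, "tz": 0, "ax": 0, "ay": 0, "az": 0, "hand": 0.8}]'

```text
clock: 4.62
tool_pos: [0.4487, -0.1733, 0.185]
eef_rot: [0.103, 0.994, -0.005, 0.035]
force: [0.5, -0.2, -0.9]
grip_width: 0.322
grasp_force: 30.0
```

```bash
python3 -c "
from h import *
import cv2
s=r.camera('scene');t=r.camera('top');st()
cv2.imwrite('pics/g3s.png',s);cv2.imwrite('pics/g3t.png',t)
s=r.read_state();b=s['tool_pos']-.009*Ro.from_quat(s['eef_rot']).as_matrix()[:,2]
f=b+np.array([.1175,-.0245,0]);print(b,proj('scene',b),proj('scene',f),proj('top',b),proj('top',f))
S=cv2.imread('pics/g3s.png')[110:210,250:370];Tt=cv2.imread('pics/g3t.png')[130:230,350:470]
cv2.imwrite('pics/g3.png',cv2.resize(np.hstack([S,Tt]),(800,333),interpolation=cv2.INTER_CUBIC))"
```

```text
t 4.725 tcp [ 0.4488 -0.1733  0.1852] z [ 0.069 -0.016 -0.997] y [ 0.204  0.979 -0.002] w 28.56 F [-0.1 -0.1 -0.1] g 29.999831914901733 q [ 0.06  0.02 -0.53  0.02 -0.95 -1.85]
[ 0.44814953 -0.17311166  0.19422403] [320.49416025 154.94098894] [286.91149666 151.38196898] [391.96308555 220.56517921] [401.83679557 175.42260914]
```

View pics/g3.png

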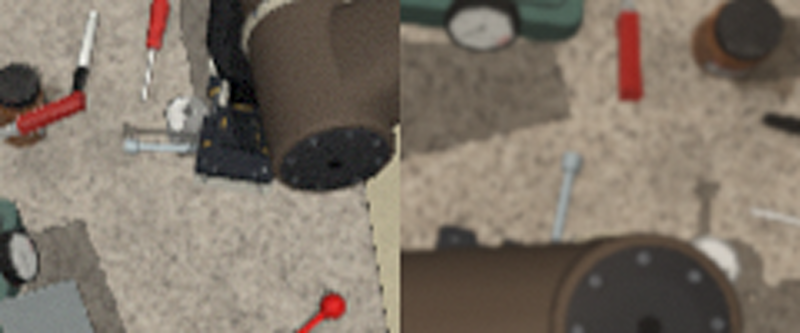

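The tamper is level, with the foot at scene (288,153) as predicted. Next I ease the grip by force.

Call:
step_arm --rows '[{"tx": 0, "ty": 0, "tz": 0, "ax": 0, "ay": 0, "az": 0, "hand": 0.8}, {"tx": 0, "ty": 0, "tz": 0, "ax": 0, "ay": 0, "az": 0, "hand": 0.8}, {"tx": 0, "ty": 0, "tz": 0, "ax": 0, "ay": 0, "az": 0, "hand": 0.8}, {"tx": 0, "ty": 0, "tz": 0, "ax": 0, "ay": 0, "az": 0, "hand": 0.8}, {"tx": 0, "ty": 0, "tz": 0, "ax": 0, "ay": 0, "az": 0, "hand": 0.8}]' --grip_force 7

```text
clock: 5.35
tool_pos: [0.4489, -0.1733, 0.1856]
eef_rot: [0.103, 0.994, -0.004, 0.036]
force: [-0.7, -0.3, -1.1]
grip_width: 0.333
grasp_force: 7.0
```

```bash
cat >> h.py <<'E'
import cv2
def foot(ball,yaw,name="scene"):
    "print projected foot for swing angles; save crop"
    for a in (0,15,30,45,60,75,90):
        q=np.radians(a);d=np.array([np.cos(np.radians(yaw))*np.sin(q),np.sin(np.radians(yaw))*np.sin(q),-np.cos(q)])
        print(a,proj(name,ball+.12*d).round(0),end=" ")
    print("ball",proj(name,ball).round(0))
def ballnow(d=.009):
    s=r.read_state();return s['tool_pos']-d*Ro.from_quat(s['eef_rot']).as_matrix()[:,2]
E
python3 -c "
from h import *
s=r.camera('scene');st();foot(ballnow(),-11.8)
cv2.imwrite('pics/g4s.png',s)
p=cv2.imread('pics/g3s.png');dif=cv2.absdiff(s,p).max(2)>40
ys,xs=np.where(dif[100:240,240:360]);print(len(xs),xs.min()+240,xs.max()+240,ys.min()+100,ys.max()+100)
"
```

```text
t 5.4 tcp [ 0.4488 -0.1733  0.1856] z [ 0.07  -0.016 -0.997] y [ 0.204  0.979 -0.002] w 29.32 F [ 0.4  0.2 -1.4] g 6.999955102801323 q [ 0.06  0.02 -0.53  0.02 -0.95 -1.85]
0 [320. 173.] 15 [312. 172.] 30 [304. 169.] 45 [297. 166.] 60 [292. 161.] 75 [288. 156.] 90 [287. 151.] ball [320. 155.]
65 287 357 109 174
```

```bash
python3 -c "
import cv2,numpy as np
a=cv2.imread('pics/g4s.png');p=cv2.imread('pics/g3s.png')
cv2.imwrite('pics/g4.png',cv2.resize(np.hstack([p[125:195,265:345],a[125:195,265:345]]),(800,350),interpolation=cv2.INTER_CUBIC))"
```

```text
(no output)
```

View pics/g4.png

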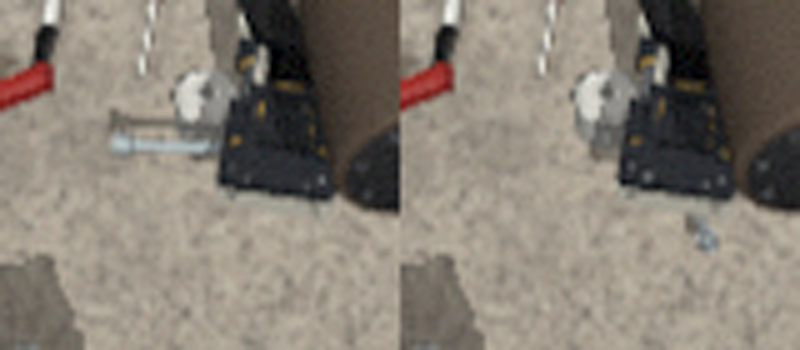

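The tamper has swung down, with its foot at scene (326,172), about 10° past vertical. I'll let it settle at a lighter grip.

Call:
step_arm --rows '[{"tx": 0, "ty": 0, "tz": 0, "ax": 0, "ay": 0, "az": 0, "hand": 0.8}, {"tx": 0, "ty": 0, "tz": 0, "ax": 0, "ay": 0, "az": 0, "hand": 0.8}, {"tx": 0, "ty": 0, "tz": 0, "ax": 0, "ay": 0, "az": 0, "hand": 0.8}, {"tx": 0, "ty": 0, "tz": 0, "ax": 0, "ay": 0, "az": 0, "hand": 0.8}, {"tx": 0, "ty": 0, "tz": 0, "ax": 0, "ay": 0, "az": 0, "hand": 0.8}]' --grip_force 4

```text
clock: 6.02
tool_pos: [0.4488, -0.1733, 0.1855]
eef_rot: [0.103, 0.994, -0.004, 0.035]
force: [-0.2, -0.1, -0.6]
grip_width: 0.337
grasp_force: 4.0
```

```bash
cat >> h.py <<'E'
def findfoot(im,c,w=20):
    "steel blue-grey blob near pixel c: list of (area, centroid)"
    x0,y0=int(c[0]-w),int(c[1]-w);p=im[y0:y0+2*w,x0:x0+2*w].astype(int)
    m=((p[...,0]-p[...,2]>8)&(p.max(2)>75)).astype(np.uint8)
    n,_,s,ce=cv2.connectedComponentsWithStats(m,connectivity=8)
    return [(int(s[i,4]),(ce[i]+[x0,y0]).round(1).tolist(),s[i,:4].tolist()) for i in range(1,n) if s[i,4]>2]
E
python3 -c "
from h import *
im=r.camera('scene');cv2.imwrite('pics/g5s.png',im)
a=cv2.imread('pics/g4s.png');print(findfoot(a,(323,173)));print(findfoot(im,(323,173)));st()"
```

```text
[(8, [325.6, 172.1], [22, 17, 3, 5])]
[(9, [323.9, 172.4], [20, 18, 3, 4])]
t 6.075 tcp [ 0.4488 -0.1733  0.1855] z [ 0.07  -0.016 -0.997] y [ 0.204  0.979 -0.002] w 29.53 F [ 0.2  0.2 -0.4] g 3.9999832212924957 q [ 0.06  0.02 -0.53  0.02 -0.95 -1.85]
```

Call:
step_arm --rows '[{"tx": 0, "ty": 0, "tz": 0, "ax": 0, "ay": 0, "az": 0, "hand": 0.8}, {"tx": 0, "ty": 0, "tz": 0, "ax": 0, "ay": 0, "az": 0, "hand": 0.8}, {"tx": 0, "ty": 0, "tz": 0, "ax": 0, "ay": 0, "az": 0, "hand": 0.8}, {"tx": 0, "ty": 0, "tz": 0, "ax": 0, "ay": 0, "az": 0, "hand": 0.8}, {"tx": 0, "ty": 0, "tz": 0, "ax": 0, "ay": 0, "az": 0, "hand": 0.8}]' --grip_force 25

```text
clock: 6.7
tool_pos: [0.4488, -0.1733, 0.1855]
eef_rot: [0.103, 0.994, -0.004, 0.035]
force: [-0.7, 0.2, -1.6]
grip_width: 0.321
grasp_force: 25.0
```

```bash
python3 -c "
from h import *
im=r.camera('scene');print(findfoot(im,(323,173)));st()
print(rk(-.09,0,.04));go(rk(-.09,0,.04),RY,20)"
```

```text
[(8, [324.9, 172.4], [21, 17, 3, 5])]
t 6.75 tcp [ 0.4488 -0.1733  0.1856] z [ 0.07  -0.016 -0.997] y [ 0.204  0.979 -0.002] w 28.57 F [-0.1 -0.2 -1. ] g 24.999852776527405 q [ 0.06  0.02 -0.53  0.02 -0.95 -1.85]
[0.51344328 0.11684367 0.205     ]
shift [ -7.5 298.6 -10.9] rot [ -5.9 -15.6 -27.2]
```

Call:
step_arm --rows '[{"tx": 0, "ty": 15, "tz": -1, "ax": -0.3, "ay": -1, "az": -1.5, "hand": 0.8}, {"tx": -1, "ty": 45, "tz": -3, "ax": -1, "ay": -2.5, "az": -4, "hand": 0.8}, {"tx": -2, "ty": 80, "tz": -4, "ax": -1.6, "ay": -4, "az": -7, "hand": 0.8}, {"tx": -3, "ty": 115, "tz": -5, "ax": -2.3, "ay": -6, "az": -10.5, "hand": 0.8}, {"tx": -4, "ty": 150, "tz": -6, "ax": -3, "ay": -8, "az": -14, "hand": 0.8}]'

```text
clock: 7.38
tool_pos: [0.4831, -0.0254, 0.1919]
eef_rot: [-0.022, 0.994, 0.011, 0.108]
force: [0.6, -0.4, -0.5]
grip_width: 0.326
grasp_force: 25.0
```

```bash
python3 -c "
from h import *
st();go(rk(-.09,0,.04),RY,20)"
```

```text
t 7.375 tcp [ 0.4831 -0.0254  0.1919] z [ 0.213  0.026 -0.977] y [-0.046  0.999  0.016] w 28.7 F [ 0.6 -0.4 -0.5] g 24.998585879802704 q [ 0.41 -0.07 -0.64  0.09 -0.79 -1.99]
shift [-39.5 141.4   6.3] rot [ -2.8  -7.5 -13. ]
```

Call:
step_arm --rows '[{"tx": -10, "ty": 35, "tz": 2, "ax": -0.7, "ay": -2, "az": -3.5, "hand": 0.8}, {"tx": -20, "ty": 70, "tz": 3, "ax": -1.4, "ay": -4, "az": -7, "hand": 0.8}, {"tx": -30, "ty": 105, "tz": 5, "ax": -2.1, "ay": -6, "az": -10, "hand": 0.8}, {"tx": -37, "ty": 130, "tz": 6, "ax": -2.6, "ay": -7, "az": -12, "hand": 0.8}, {"tx": -39.5, "ty": 141.5, "tz": 6, "ax": -2.8, "ay": -7.5, "az": -13, "hand": 0.8}]'

```text
clock: 8.0
tool_pos: [0.5164, 0.1175, 0.1964]
eef_rot: [-0.136, 0.975, 0.024, 0.171]
force: [-0.8, -1.2, -0.2]
grip_width: 0.326
grasp_force: 25.0
```

```bash
python3 -c "
from h import *
st();go(rk(-.09,0,.04),RY,32)"
```

```text
t 8.0 tcp [0.5164 0.1175 0.1964] z [ 0.328  0.093 -0.94 ] y [-0.274  0.962 -0.   ] w 28.67 F [-0.8 -1.2 -0.2] g 24.9995818734169 q [ 0.69 -0.07 -0.72  0.24 -0.61 -2.16]
shift [-2.   0.2 -0.3] rot [ -0.  -12.1   0. ]
```

Call:
step_arm --rows '[{"tx": -0.5, "ty": 0, "tz": 0, "ax": 0, "ay": -3, "az": 0, "hand": 0.8}, {"tx": -1, "ty": 0, "tz": 0, "ax": 0, "ay": -7, "az": 0, "hand": 0.8}, {"tx": -1.6, "ty": 0, "tz": 0, "ax": 0, "ay": -11, "az": 0, "hand": 0.8}, {"tx": -2.2, "ty": 0, "tz": -0.3, "ax": 0, "ay": -14, "az": 0, "hand": 0.8}, {"tx": -2.2, "ty": 0, "tz": -0.3, "ax": 0, "ay": -14, "az": 0, "hand": 0.8}]'

```text
clock: 8.62
tool_pos: [0.525, 0.1123, 0.2113]
eef_rot: [-0.132, 0.951, 0.043, 0.277]
force: [-0.3, -0.9, -2.1]
grip_width: 0.327
grasp_force: 25.0
```

Call:
step_arm --rows '[{"tx": 0, "ty": 0, "tz": 0, "ax": 0, "ay": 0, "az": 0, "hand": 0.8}, {"tx": 0, "ty": 0, "tz": 0, "ax": 0, "ay": 0, "az": 0, "hand": 0.8}, {"tx": 0, "ty": 0, "tz": 0, "ax": 0, "ay": 0, "az": 0, "hand": 0.8}, {"tx": 0, "ty": 0, "tz": 0, "ax": 0, "ay": 0, "az": 0, "hand": 0.8}, {"tx": 0, "ty": 0, "tz": 0, "ax": 0, "ay": 0, "az": 0, "hand": 0.8}]' --grip_force 4

```text
clock: 9.25
tool_pos: [0.5256, 0.114, 0.2114]
eef_rot: [-0.133, 0.951, 0.043, 0.277]
force: [0.0, -1.2, -1.7]
grip_width: 0.334
grasp_force: 4.0
```

```bash
python3 -c "
from h import *
st();b=ballnow();foot(b,RY);foot(b,RY,'top')
im=r.camera('scene');t=r.camera('top')
cv2.imwrite('pics/g6s.png',im);cv2.imwrite('pics/g6t.png',t)
u=proj('scene',b).astype(int);v=proj('top',b).astype(int)
f=lambda im,c:im[c[1]-40:c[1]+40,c[0]-40:c[0]+40]
print(u,v);cv2.imwrite('pics/g6.png',cv2.resize(np.hstack([f(im,u),f(t,v)]),(800,400),interpolation=cv2.INTER_CUBIC))"
```

```text
t 9.25 tcp [0.5256 0.114  0.2114] z [ 0.515  0.156 -0.843] y [-0.277  0.961  0.009] w 29.41 F [ 0.  -1.2 -1.7] g 3.9999637752771378 q [ 0.6  -0.17 -1.02  0.75 -0.24 -2.58]
0 [306. 241.] 15 [298. 244.] 30 [289. 245.] 45 [282. 246.] 60 [276. 244.] 75 [272. 242.] 90 [270. 239.] ball [306. 226.]
0 [285. 194.] 15 [282. 183.] 30 [279. 172.] 45 [276. 162.] 60 [273. 154.] 75 [271. 148.] 90 [269. 144.] ball [281. 189.]
[306 226] [280 189]
```

View pics/g6.png

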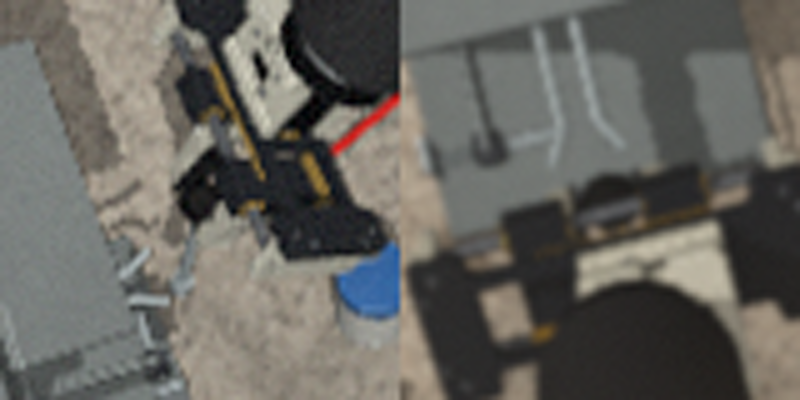

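The left view has the foot at scene (303,242), about 6° off vertical; the top view has the ball at (282,187), where predicted. I regrip and advance while correcting the 6 mm sideways error.

```bash
python3 -c "
from h import *
go(rk(-.06,0,.02),RY,32)"
```

```text
shift [-1.7  5.8 41.7] rot [ 0.5  0.5 -0.1]
```

Call:
step_arm --rows '[{"tx": 0, "ty": 0, "tz": 0, "ax": 0, "ay": 0, "az": 0, "hand": 0.8}, {"tx": 0, "ty": 0, "tz": 0, "ax": 0, "ay": 0, "az": 0, "hand": 0.8}, {"tx": 0, "ty": 0, "tz": 0, "ax": 0, "ay": 0, "az": 0, "hand": 0.8}, {"tx": 0, "ty": 0, "tz": 0, "ax": 0, "ay": 0, "az": 0, "hand": 0.8}, {"tx": 0, "ty": 0, "tz": 0, "ax": 0, "ay": 0, "az": 0, "hand": 0.8}]' --grip_force 25

```text
clock: 9.98
tool_pos: [0.5256, 0.1139, 0.2116]
eef_rot: [-0.133, 0.951, 0.043, 0.277]
force: [-0.4, -0.1, -1.4]
grip_width: 0.325
grasp_force: 25.0
```

Call:
step_arm --rows '[{"tx": 0, "ty": 1, "tz": 7, "ax": 0, "ay": 0, "az": 0, "hand": 0.8}, {"tx": -1, "ty": 3, "tz": 18, "ax": 0, "ay": 0, "az": 0, "hand": 0.8}, {"tx": -1, "ty": 5, "tz": 30, "ax": 0.2, "ay": 0.2, "az": 0, "hand": 0.8}, {"tx": -1.7, "ty": 6, "tz": 41, "ax": 0.5, "ay": 0.5, "az": 0, "hand": 0.8}, {"tx": -1.7, "ty": 6, "tz": 41, "ax": 0.5, "ay": 0.5, "az": 0, "hand": 0.8}]'

```text
clock: 10.6
tool_pos: [0.5506, 0.1249, 0.1862]
eef_rot: [-0.133, 0.954, 0.04, 0.264]
force: [0.1, -0.8, -1.1]
grip_width: 0.327
grasp_force: 25.0
```

```bash
python3 -c "
from h import *
st();b=ballnow();foot(b,RY);foot(b,RY,'top')
im=r.camera('scene');t=r.camera('top')
cv2.imwrite('pics/g7s.png',im);cv2.imwrite('pics/g7t.png',t)
print(findfoot(im,proj('scene',b-[0,0,.12]),12))
# dark ball in top view
g=t.max(2);c=proj('top',b).astype(int);print(g[c[1]-9:c[1]+10,c[0]-9:c[0]+10])
go(rk(-.06,0,.013),RY,32);go(rk(0,0,.013),RY,32)"
```

```text
t 10.6 tcp [0.5506 0.1249 0.1862] z [ 0.494  0.147 -0.857] y [-0.275  0.961  0.006] w 28.82 F [ 0.1 -0.8 -1.1] g 24.999867975711823 q [ 0.52 -0.07 -1.02  0.89 -0.15 -2.67]
0 [299. 248.] 15 [291. 250.] 30 [282. 252.] 45 [275. 252.] 60 [269. 251.] 75 [265. 249.] 90 [263. 246.] ball [298. 233.]
0 [282. 185.] 15 [279. 175.] 30 [276. 164.] 45 [273. 155.] 60 [270. 146.] 75 [268. 140.] 90 [266. 136.] ball [278. 180.]
[(6, [292.2, 238.3], [3, 2, 5, 4]), (9, [295.1, 245.6], [5, 10, 7, 2]), (4, [294.5, 252.5], [7, 17, 2, 2])]
[[119 125 141 148 126 117 120 121 120 131 158 150 119 114 120 122 121 119
  119]
 [121 121 133 153 136 119 118 121 120 129 148 154 129 115 117 121 118 118
  115]
 [119 119 127 151 141 120 118 120 118 117 128 147 144 125 117 110 103  98
   93]
 [122 126 133 150 142 120 117 116 104  95  93 115 133 132 119  94  70  62
   54]
 [135 139 141 147 138 120 111 101  77  60  52  61  86 105 107  74  45  38
   36]
 [141 137 133 136 125 109  94  72  49  37  32  33  41  56  70  60  42  38
   40]
 [120 122 121 110  98  88  70  45  36  32  33  31  29  32  41  49  44  42
   40]
 [ 86 110 1
[... 352 characters left out ...]
75  67  62  56  47  42  42  55  61
   58]
 [ 42  52  59  61  65  69  67  63  57  47  42  39  35  33  35  37  55  61
   59]
 [ 42  45  59  59  51  47  50  50  41  32  31  34  34  38  38  39  50  56
   61]
 [ 43  42  53  54  45  41  51  59  51  41  36  38  41  49  56  66  75  91
  109]
 [ 42  44  51  53  48  42  50  58  53  51  56  66  76  91 109 122 133 145
  160]
 [ 44  44  44  46  47  48  51  59  74  90 108 122 132 143 158 170 180 185
  184]
 [ 43  44  39  47  68  82  93 111 128 146 159 167 174 174 176 181 189 194
  187]
 [ 41  42  46  73 113 136 149 162 178 185 183 179 178 172 164 159 163 176
  179]]
shift [10.9  2.4 12.7] rot [ 0.4 -0.9 -0.1]
shift [-40.5   2.3  43.6] rot [ 0.4 -0.9 -0.1]
```

```bash
cat >> h.py <<'E'
def lat(X):
    a=np.radians(RY);d=X-HANG;return (round(1e3*(d[0]*np.cos(a)+d[1]*np.sin(a)),1),round(1e3*(-d[0]*np.sin(a)+d[1]*np.cos(a)),1),round(1e3*d[2],1))
def ballfit(t,b):
    from scipy.optimize import least_squares
    g=t.max(2).astype(float);c=proj("top",b);pts=[]
    for x in range(int(c[0])-2,int(c[0])+6):      # upper arc: sub-pixel crossing of 78 going down
        for y in range(int(c[1])-10,int(c[1])-2):
            if g[y,x]>78>=g[y+1,x]: pts.append((x,y+(g[y,x]-78)/(g[y,x]-g[y+1,x])));break
    p=np.array(pts);z=proj("top",b+[.015,0,0]);rad=abs(np.hypot(*(z-c)))
    s=least_squares(lambda q:np.hypot(p[:,0]-q[0],p[:,1]-q[1])-rad,c);return s.x,c,rad,np.abs(s.fun).max()
E
python3 -c "
from h import *
t=cv2.imread('pics/g7t.png');b=ballnow();print('b',lat(b))
f=ballfit(t,b);print(f,lat(ray('top',*f[0],b[2])))
g=cv2.imread('pics/t0.png').max(2).astype(float)
for y in (158,161,164,167,170):
    o=[]
    for k in(.01,-.01):
        # expected column
        X=np.linspace(-.05,.05,201);P=np.array([proj('top',rk(x,k,-.015)) for x in X]);i=np.abs(P[:,1]-y).argmin();e=P[i,0]
        xs=np.arange(int(e)-4,int(e)+6);w=np.clip(g[y,xs]-128,0,None)
        if w.sum()>0:o.append(lat(ray('top',(w*xs).sum()/w.sum(),y,.15))[:2])
    print(y,o)"
```

```text
b (np.float64(-57.1), np.float64(-2.5), np.float64(29.6))
(array([278.16047006, 180.3454675 ]), array([277.75086306, 180.51250548]), np.float64(5.758110859833684), np.float64(0.27277700731301824)) (np.float64(-56.9), np.float64(-3.7), np.float64(29.6))
158 [(np.float64(15.1), np.float64(11.6)), (np.float64(9.9), np.float64(-8.4))]
161 [(np.float64(6.7), np.float64(11.5)), (np.float64(1.4), np.float64(-8.6))]
164 [(np.float64(-1.8), np.float64(11.3)), (np.float64(-6.8), np.float64(-7.9))]
167 [(np.float64(-10.0), np.float64(12.0)), (np.float64(-15.3), np.float64(-8.0))]
170 [(np.float64(-18.4), np.float64(12.1)), (np.float64(-23.7), np.float64(-8.3))]
```

```bash
sed -i 's/HANG=np.array(.*/HANG=np.array([.5993,.1441,.165]);RY=15.9/' h.py; python3 -c "
from h import *
print(lat(ballnow()));go(rk(-.055,0,.014),RY,30.5)"
```

```text
(np.float64(-57.1), np.float64(-5.2), np.float64(29.6))
shift [ 6.3  5.1 14.5] rot [ 0.4  0.6 -0.1]
```

Call:
step_arm --rows '[{"tx": 0, "ty": 1, "tz": 1, "ax": 0, "ay": 0, "az": 0, "hand": 0.8}, {"tx": 1, "ty": 3, "tz": 3, "ax": 0.2, "ay": 0.3, "az": 0, "hand": 0.8}, {"tx": 2, "ty": 5, "tz": 6, "ax": 0.4, "ay": 0.6, "az": 0, "hand": 0.8}, {"tx": 3, "ty": 5, "tz": 7, "ax": 0.4, "ay": 0.6, "az": 0, "hand": 0.8}, {"tx": 3, "ty": 5, "tz": 7, "ax": 0.4, "ay": 0.6, "az": 0, "hand": 0.8}]'

```text
clock: 11.32
tool_pos: [0.5504, 0.1302, 0.1813]
eef_rot: [-0.133, 0.956, 0.037, 0.259]
force: [0.2, 0.8, -1.2]
grip_width: 0.325
grasp_force: 25.0
```

```bash
python3 -c "
from h import *
st();b=ballnow();print(lat(b));go(rk(-.035,0,.014),RY,30.5);go(rk(0,0,.014),RY,30.5)
t=r.camera('top');f=ballfit(t,b);print(f,lat(ray('top',*f[0],b[2])))
im=r.camera('scene');cv2.imwrite('pics/g8s.png',im);foot(b,RY);print(findfoot(im,proj('scene',b-[0,0,.12]),12))"
```

```text
t 11.325 tcp [0.5504 0.1302 0.1813] z [ 0.486  0.139 -0.863] y [-0.273  0.962  0.002] w 28.59 F [ 0.2  0.8 -1.2] g 24.999873340129852 q [ 0.53 -0.06 -1.02  0.91 -0.16 -2.7 ]
(np.float64(-55.4), np.float64(-0.0), np.float64(24.1))
shift [-12.5   0.   19. ] rot [ 0.  -0.1 -0.1]
shift [-42.7   0.1  36.7] rot [ 0.  -0.1 -0.1]
(array([276.59902537, 180.30810664]), array([275.83178729, 180.62496539]), np.float64(5.733749522471105), np.float64(0.2029053707861017)) (np.float64(-55.1), np.float64(-2.2), np.float64(24.1))
0 [299. 250.] 15 [291. 252.] 30 [283. 254.] 45 [275. 254.] 60 [269. 253.] 75 [265. 251.] 90 [263. 248.] ball [299. 236.]
[(6, [291.8, 238.7], [3, 0, 4, 4]), (3, [292.3, 245.3], [5, 8, 2, 2]), (3, [296.0, 246.0], [8, 9, 3, 1]), (4, [294.2, 251.5], [7, 13, 2, 4])]
```

Call:
step_arm --rows '[{"tx": 0, "ty": 0.4, "tz": 5, "ax": 0, "ay": 0, "az": 0, "hand": 0.8}, {"tx": -4, "ty": 0.7, "tz": 11, "ax": 0, "ay": 0, "az": 0, "hand": 0.8}, {"tx": -10, "ty": 0.7, "tz": 16, "ax": 0, "ay": 0, "az": 0, "hand": 0.8}, {"tx": -17, "ty": 0.7, "tz": 21, "ax": 0, "ay": 0, "az": 0, "hand": 0.8}, {"tx": -17, "ty": 0.7, "tz": 21, "ax": 0, "ay": 0, "az": 0, "hand": 0.8}]'

```text
clock: 12.05
tool_pos: [0.5751, 0.1371, 0.1719]
eef_rot: [-0.132, 0.956, 0.037, 0.259]
force: [-0.7, -0.3, -1.4]
grip_width: 0.328
grasp_force: 25.0
```

```bash
python3 -c "
from h import *
st();b=ballnow();print(lat(b));go(rk(0,.0007,.014),RY,30.5)
t=r.camera('top');f=ballfit(t,b);print(f,lat(ray('top',*f[0],b[2])))"
```

```text
t 12.05 tcp [0.5751 0.1371 0.1719] z [ 0.485  0.139 -0.864] y [-0.272  0.962  0.002] w 28.82 F [-0.7 -0.3 -1.4] g 24.99977856874466 q [ 0.41  0.   -1.02  1.15 -0.07 -2.84]
(np.float64(-29.7), np.float64(-0.1), np.float64(14.7))
shift [-25.4   0.8  15.6] rot [ 0.  -0.2 -0.1]
(array([274.39344674, 171.4012879 ]), array([273.78150588, 171.64595001]), np.float64(5.675307410728644), np.float64(0.32642214982752815)) (np.float64(-29.5), np.float64(-1.8), np.float64(14.7))
```

Call:
step_arm --rows '[{"tx": -4, "ty": 0.4, "tz": 3, "ax": 0, "ay": 0, "az": 0, "hand": 0.8}, {"tx": -8, "ty": 0.8, "tz": 5, "ax": 0, "ay": 0, "az": 0, "hand": 0.8}, {"tx": -12, "ty": 0.8, "tz": 8, "ax": 0, "ay": 0, "az": 0, "hand": 0.8}, {"tx": -17, "ty": 0.8, "tz": 10.5, "ax": 0, "ay": 0, "az": 0, "hand": 0.8}, {"tx": -17, "ty": 0.8, "tz": 10.5, "ax": 0, "ay": 0, "az": 0, "hand": 0.8}]'

```text
clock: 12.72
tool_pos: [0.5942, 0.1442, 0.172]
eef_rot: [-0.133, 0.956, 0.037, 0.259]
force: [0.2, 0.4, -0.2]
grip_width: 0.331
grasp_force: 25.0
```

```bash
python3 -c "
from h import *
st();b=ballnow();print(lat(b));go(rk(-.008,.0007,.002),RY,30.5)"
```

```text
t 12.725 tcp [0.5942 0.1442 0.172 ] z [ 0.485  0.139 -0.863] y [-0.273  0.962  0.002] w 29.14 F [ 0.2  0.4 -0.2] g 24.99987781047821 q [ 0.41  0.03 -0.98  1.14 -0.07 -2.83]
(np.float64(-9.4), np.float64(1.5), np.float64(14.8))
shift [ 5.2 -0.9 11.7] rot [ 0.1 -0.2 -0.1]
```

Call:
step_arm --rows '[{"tx": 1.5, "ty": -0.3, "tz": 3, "ax": 0, "ay": 0, "az": 0, "hand": 0.8}, {"tx": 3, "ty": -0.6, "tz": 6, "ax": 0, "ay": 0, "az": 0, "hand": 0.8}, {"tx": 4.5, "ty": -0.7, "tz": 9, "ax": 0, "ay": 0, "az": 0, "hand": 0.8}, {"tx": 6, "ty": -0.7, "tz": 11.5, "ax": 0, "ay": 0, "az": 0, "hand": 0.8}, {"tx": 6, "ty": -0.7, "tz": 11.5, "ax": 0, "ay": 0, "az": 0, "hand": 0.8}]'

```text
clock: 13.35
tool_pos: [0.5948, 0.1433, 0.164]
eef_rot: [-0.133, 0.957, 0.037, 0.255]
force: [-0.4, -0.6, -0.2]
grip_width: 0.327
grasp_force: 25.0
```

```bash
python3 -c "
from h import *
st();b=ballnow();print(lat(b));go(rk(-.008,.0007,.0),RY,30.5)"
```

```text
t 13.35 tcp [0.5948 0.1433 0.164 ] z [ 0.478  0.139 -0.867] y [-0.274  0.962  0.003] w 28.81 F [-0.4 -0.6 -0.2] g 24.999881386756897 q [ 0.29  0.05 -1.    1.4  -0.   -2.99]
(np.float64(-9.0), np.float64(0.4), np.float64(6.8))
shift [2.4 0.2 6.4] rot [ 0.1 -0.7 -0.1]
```

Call:
step_arm --rows '[{"tx": 0.5, "ty": 0, "tz": 0, "ax": 0, "ay": 2, "az": 0, "hand": 0.8}, {"tx": 1, "ty": 0, "tz": 0, "ax": 0, "ay": 5, "az": 0, "hand": 0.8}, {"tx": 1, "ty": 0, "tz": 0, "ax": 0, "ay": 6.5, "az": 0, "hand": 0.8}, {"tx": 1, "ty": 0, "tz": 0, "ax": 0, "ay": 6.5, "az": 0, "hand": 0.8}, {"tx": 1, "ty": 0, "tz": 0, "ax": 0, "ay": 6.5, "az": 0, "hand": 0.8}]'

```text
clock: 13.98
tool_pos: [0.5943, 0.1436, 0.1655]
eef_rot: [-0.135, 0.97, 0.03, 0.2]
force: [-0.3, -8.0, 10.0]
grip_width: 0.324
grasp_force: 25.0
```

```bash
python3 -c "
from h import *
st();b=ballnow();print(lat(b));go(rk(-.008,.0007,.0),RY,24)"
```

```text
t 13.975 tcp [0.5943 0.1436 0.1655] z [ 0.38   0.112 -0.918] y [-0.273  0.962  0.004] w 28.55 F [-0.3 -8.  10. ] g 25.00176250934601 q [ 0.62  0.09 -0.7   0.33 -0.41 -2.2 ]
(np.float64(-8.5), np.float64(0.9), np.float64(8.8))
shift [ 2.9 -0.2  8.2] rot [ 0.2 -0.6 -0.1]
```

Call:
step_arm --rows '[{"tx": 0, "ty": 0, "tz": 0, "ax": 0, "ay": 0, "az": 0, "hand": 0.8}, {"tx": 0, "ty": 0, "tz": 0, "ax": 0, "ay": 0, "az": 0, "hand": 0.8}, {"tx": 0, "ty": 0, "tz": 0, "ax": 0, "ay": 0, "az": 0, "hand": 0.8}, {"tx": 0, "ty": 0, "tz": 0, "ax": 0, "ay": 0, "az": 0, "hand": 0.8}, {"tx": 0, "ty": 0, "tz": 0, "ax": 0, "ay": 0, "az": 0, "hand": 0.8}]'

```text
clock: 14.6
tool_pos: [0.5946, 0.1433, 0.1655]
eef_rot: [-0.135, 0.97, 0.03, 0.201]
force: [-1.7, -5.1, 9.6]
grip_width: 0.324
grasp_force: 25.0
```

```bash
python3 -c "
from h import *
st();b=ballnow();print(lat(b));print(r.read_state()['torque'],r.read_state()['tau'])
foot(b,RY);foot(b,RY,'top')
im=r.camera('scene');t=r.camera('top');cv2.imwrite('pics/g9s.png',im);cv2.imwrite('pics/g9t.png',t)
print(ballfit(t,b))
f=lambda im,c:im[c[1]-40:c[1]+40,c[0]-40:c[0]+40]
cv2.imwrite('pics/g9.png',cv2.resize(np.hstack([f(im,(290,245)),f(t,(275,170))]),(800,400),interpolation=cv2.INTER_CUBIC))"
```

```text
t 14.6 tcp [0.5946 0.1433 0.1655] z [ 0.382  0.112 -0.917] y [-0.274  0.962  0.003] w 28.49 F [-1.7 -5.1  9.6] g 25.001699030399323 q [ 0.62  0.09 -0.7   0.34 -0.41 -2.2 ]
(np.float64(-8.3), np.float64(0.5), np.float64(8.7))
[-1.80529925  0.61042864 -0.6678363 ] [  2.80703232 -26.73321605  22.72362113   4.07519147   1.80846546
  -0.03803037]
0 [287. 256.] 15 [278. 259.] 30 [270. 260.] 45 [262. 261.] 60 [256. 260.] 75 [251. 258.] 90 [249. 255.] ball [285. 242.]
0 [276. 171.] 15 [273. 160.] 30 [270. 150.] 45 [268. 140.] 60 [265. 132.] 75 [262. 125.] 90 [261. 121.] ball [272. 164.]
(array([273.03600778, 162.25361994]), array([271.78973613, 164.21580579]), np.float64(5.6358943617841435), np.float64(1.0147326954550895))
```

View pics/g9.png

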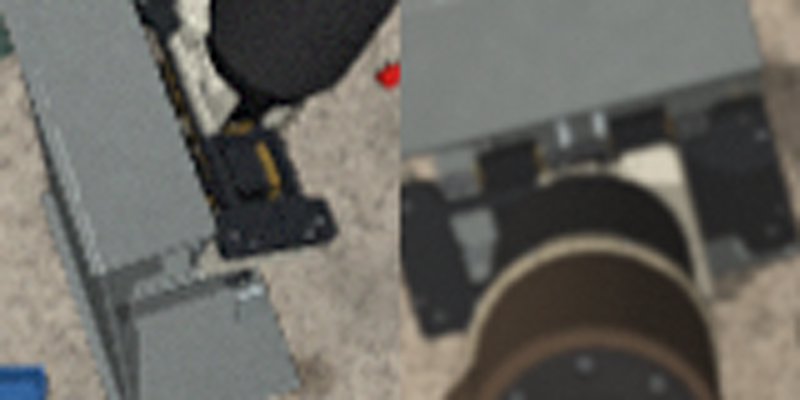

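The last picture shows the hand in under the shelf, with the bars between the fingers and no shelf contact. The 10 N force pushes right and up, so something is resting on the left; I'm nudging right to see how it responds.

Call:
step_arm --rows '[{"tx": 0, "ty": -0.5, "tz": 0, "ax": 0, "ay": 0, "az": 0, "hand": 0.8}, {"tx": 0, "ty": -1, "tz": 0, "ax": 0, "ay": 0, "az": 0, "hand": 0.8}, {"tx": 0, "ty": -1.5, "tz": 0, "ax": 0, "ay": 0, "az": 0, "hand": 0.8}, {"tx": 0, "ty": -1.5, "tz": 0, "ax": 0, "ay": 0, "az": 0, "hand": 0.8}, {"tx": 0, "ty": -1.5, "tz": 0, "ax": 0, "ay": 0, "az": 0, "hand": 0.8}]'

```text
clock: 15.32
tool_pos: [0.595, 0.1429, 0.1653]
eef_rot: [-0.135, 0.97, 0.03, 0.201]
force: [-3.2, -0.2, 7.9]
grip_width: 0.325
grasp_force: 25.0
```

```bash
python3 -c "
from h import *
st();b=ballnow();print(lat(b));print(r.read_state()['torque'])"
```

```text
t 15.325 tcp [0.595  0.1429 0.1653] z [ 0.382  0.114 -0.917] y [-0.275  0.962  0.005] w 28.6 F [-3.2 -0.2  7.9] g 25.001283288002014 q [ 0.62  0.09 -0.7   0.34 -0.41 -2.2 ]
(np.float64(-8.1), np.float64(-0.0), np.float64(8.6))
[0.0527195  1.63940829 0.18434374]
```

Call:
step_arm --rows '[{"tx": 0, "ty": 0, "tz": 0, "ax": 0, "ay": 0, "az": 0, "hand": 0.8}, {"tx": 0, "ty": 0, "tz": 0, "ax": 0, "ay": 0, "az": 0, "hand": 0.8}, {"tx": 0, "ty": 0, "tz": 0, "ax": 0, "ay": 0, "az": 0, "hand": 0.8}, {"tx": 0, "ty": 0, "tz": 0, "ax": 0, "ay": 0, "az": 0, "hand": 0.8}, {"tx": 0, "ty": 0, "tz": 0, "ax": 0, "ay": 0, "az": 0, "hand": 0.8}]' --grip_force 3

```text
clock: 15.95
tool_pos: [0.5952, 0.143, 0.1651]
eef_rot: [-0.135, 0.97, 0.03, 0.202]
force: [-0.6, 0.8, 4.9]
grip_width: 0.337
grasp_force: 3.0
```

```bash
python3 -c "
from h import *
st();b=ballnow();print(lat(b));print(r.read_state()['torque'])"
```

```text
t 15.95 tcp [0.5952 0.143  0.1651] z [ 0.383  0.114 -0.917] y [-0.275  0.962  0.004] w 29.64 F [-0.6  0.8  4.9] g 3.0001134797930717 q [ 0.62  0.09 -0.7   0.34 -0.41 -2.2 ]
(np.float64(-7.8), np.float64(-0.0), np.float64(8.4))
[0.10992975 0.83668263 0.10230161]
```

Call:
step_arm --rows '[{"tx": 0, "ty": 0, "tz": 0, "ax": 0, "ay": 0, "az": 0, "hand": 0.66}, {"tx": 0, "ty": 0, "tz": 0, "ax": 0, "ay": 0, "az": 0, "hand": 0.64}, {"tx": 0, "ty": 0, "tz": 0, "ax": 0, "ay": 0, "az": 0, "hand": 0.6}, {"tx": 0, "ty": 0, "tz": 0, "ax": 0, "ay": 0, "az": 0, "hand": 0.55}, {"tx": 0, "ty": 0, "tz": 0, "ax": 0, "ay": 0, "az": 0, "hand": 0.5}]'

```text
clock: 16.58
tool_pos: [0.5942, 0.1414, 0.1633]
eef_rot: [-0.135, 0.97, 0.029, 0.2]
force: [0.2, 0.4, 0.1]
grip_width: 0.483
grasp_force: 0.0
```

```bash
python3 -c "
from h import *
st();go(rk(-.1,0,.05),RY,24)
t=r.camera('top');cv2.imwrite('pics/h1t.png',t)
g=t.max(2);c=proj('top',rk(-.008,0,0)).astype(int);print(c);print(g[c[1]-9:c[1]+10:1,c[0]-9:c[0]+12])"
```

```text
t 16.575 tcp [0.5942 0.1414 0.1633] z [ 0.38   0.111 -0.918] y [-0.273  0.962  0.003] w 42.53 F [0.2 0.4 0.1] g 0.0 q [ 0.62  0.09 -0.7   0.34 -0.41 -2.2 ]
shift [ 66.1   1.3 -75.8] rot [ 0.1 -0.7 -0.1]
[272 164]
[[ 79  79  86 118 141 120  89  81  82  81 103 154 152 108  82  76  63  45
   39  37  38]
 [ 79  80  83 111 152 136  99  83  81  81  94 135 144 113  78  70  60  46
   40  39  38]
 [ 80  80  80 105 151 145 105  81  78  78  79 100 115  96  70  61  57  50
   44  38  40]
 [ 88  86  83  98 140 142 104  74  69  69  67  71  76  71  65  64  62  56
   46  39  40]
 [102  98  88  88 110 114  87  66  61  65  63  66  63  62  65  71  71  67
   57  56  69]
 [100  93  80  74  78  76  67  63  63  62  59  58  55  53  69  83  85  94
  105 114 128]
 [ 76  72  65  67  67  65  60  61  58  55  55  52  42  43  67  82 100 138
  168 181 182]
 [ 65  63  62  71  72  63  57  59  59  70  81  78  61  53  71  88 120 172
  202 206 198]
 [ 59  58  71  87  87  75  77  83  82  96 110 105  85  83  99 117 143 181
  200 203 198]
 [ 69  76  93 108  98  84  84  88  80  87  99  89  79  81  92 107 129 163
  186 201 206]
 [ 86 111 113 102  83  69  61  56  49  51  54  50  47  48  51  59  75 116
  150 180 197]
 [ 85 110  98  69  53  46  43  39  37  36  36  34  35  34  35  33  39  55
   83 120 148]
 [ 66  69  58  44  38  38  38  37  37  36  35  36  36  36  36  32  34  31
   38  51  70]
 [ 44  43  39  39  39  38  39  40  37  36  38  36  37  34  35  35  34  31
   30  27  30]
 [ 42  40  40  38  39  38  38  39  37  37  37  36  35  34  36  34  34  35
   32  32  31]
 [ 42  40  41  41  40  40  37  38  37  37  36  37  34  35  33  34  34  34
   31  32  34]
 [ 41  40  40  39  39  38  38  39  38  37  36  35  35  36  36  37  33  35
   31  32  31]
 [ 41  40  40  41  39  38  38  38  39  36  38  38  34  34  34  34  34  33
   34  33  32]
 [ 41  42  39  39  39  38  38  37  38  37  36  35  35  35  36  36  33  33
   33  32  32]]
```

Call:
step_arm --rows '[{"tx": 8, "ty": 0.5, "tz": -4, "ax": 0, "ay": 0, "az": 0, "hand": 0.5}, {"tx": 22, "ty": 1, "tz": -10, "ax": 0, "ay": 0, "az": 0, "hand": 0.5}, {"tx": 40, "ty": 1, "tz": -20, "ax": 0, "ay": 0, "az": 0, "hand": 0.5}, {"tx": 60, "ty": 1, "tz": -40, "ax": 0, "ay": 0, "az": 0, "hand": 0.5}, {"tx": 75, "ty": 1, "tz": -80, "ax": 0, "ay": 0, "az": 0, "hand": 0.6}]'

```text
clock: 17.25
tool_pos: [0.4949, 0.1131, 0.2058]
eef_rot: [-0.135, 0.97, 0.028, 0.198]
force: [0.0, 0.5, 2.0]
grip_width: 0.435
grasp_force: 0.0
```

```bash
python3 -c "
from h import *
st();t=r.camera('top');im=r.camera('scene');cv2.imwrite('pics/h2t.png',t);cv2.imwrite('pics/h2s.png',im)
g=t.max(2);c=proj('top',rk(-.008,0,0)).astype(int);print(c,proj('scene',rk(-.008,0,0)),proj('scene',rk(-.008,0,-.12)));print(g[c[1]-12:c[1]+14:1,c[0]-12:c[0]+14])"
```

```text
t 17.25 tcp [0.4949 0.1131 0.2058] z [ 0.378  0.108 -0.92 ] y [-0.273  0.962  0.001] w 38.29 F [0.  0.5 2. ] g 0.0 q [ 0.73 -0.15 -0.82  0.33 -0.56 -2.28]
[272 164] [284.98255177 243.30056981] [286.67499666 257.02030082]
[[127 128 129 128 128 127 124 120 114 108 102  97  93 103 118 102  80  78
   79  77  78  79  79  79  81  80]
 [124 124 123 120 116 111 110 108  95  85  79  77  80 106 144 127  91  78
   79  79  80  79  80  81  80  81]
 [113 108 104  97  90  91 107 115  96  79  78  79  79 106 153 142 100  81
   79  79  78  80  80  81  79  80]
 [ 92  86  80  78  77  85 113 139 116  87  79  80  80 101 149 147 105  80
   78  79  80  80  80  81  80  81]
 [ 79  79  79  78  79  82 109 148 133  96  80  79  81  93 134 148 117  87
   79  80  80  82  80  80  81  82]
 [ 79  80  80  80  80  79 102 149 142 103  81  79  80  83 115 149 129  91
   79  80  80  81  79  81  80  81]
 [ 84  84  83  84  83  84  99 140 143 109  83  81  80  77 105 150 141 101
   82  84  84  85  84  81  79  81]
 [100 101 103 103 101 102 108 133 148 122  96  81  72  68  90 136 136 107
   97 101 103 101  99  92  87  84]
 [116 1
[... 1255 characters left out ...]
04 116 118
  119 120 113 116 122 122 120 118]
 [122 120 121 122 121 122 120 120 122 128 143 159 131  94  95 110 118 123
  129 141 129 117 115 118 110 105]
 [121 122 122 121 122 121 121 119 121 122 136 159 142 106 100 110 118 120
  128 149 147 126 110 103  94  86]
 [114 120 120 119 121 123 118 118 122 126 139 155 142 112 100 113 121 119
  122 140 151 143 119  94  82  80]
 [100 114 118 117 124 134 134 132 136 140 143 150 138 112 106 116 122 121
  121 126 139 149 140 114  90  80]
 [ 83 111 125 132 140 148 149 146 141 136 138 150 136 115 115 121 122 122
  122 120 125 135 148 139 112  90]
 [ 71 108 134 144 143 141 139 134 129 126 134 147 129 115 120 122 122 121
  121 119 117 117 134 148 135 110]]
```

The ball's dark disc sits at top (273,165), centred between the bars, with the foot showing just behind it. It is hanging. Now the keeper.

```bash
python3 -c "
from h import *
s=r.read_state();print(lat(s['tool_pos']),rk(-.027,.125,0));go(rk(-.075,.13,.03),RY,26,0);go(rk(-.027,.13,-.004),RY,26,0)
# tab check in top view t0: steel pixels near expected tab
print(lat(T(143,300,.172)),proj('top',rk(-.027,.088,.007)))"
```

```text
(np.float64(-107.8), np.float64(-0.4), np.float64(45.3)) [0.53908808 0.25692076 0.165     ]
shift [-23.6 130.3  27.8] rot [ 0.3 -2.4 -0.1]
shift [-54.  130.1  78.2] rot [ 0.3 -2.4 -0.1]
(np.float64(-31.2), np.float64(77.2), np.float64(7.0)) [241.3853869  179.49045446]
```

Call:
step_arm --rows '[{"tx": 2, "ty": 15, "tz": -3, "ax": 0, "ay": 0, "az": 0, "hand": 1}, {"tx": 4, "ty": 45, "tz": -6, "ax": 0, "ay": 0, "az": 0, "hand": 1}, {"tx": 4, "ty": 80, "tz": -6, "ax": 0, "ay": -1, "az": 0, "hand": 1}, {"tx": 2, "ty": 115, "tz": -5, "ax": 0, "ay": -2, "az": 0, "hand": 1}, {"tx": 0, "ty": 132, "tz": -4, "ax": 0, "ay": -3, "az": 0, "hand": 1}]' --grip_force 20

```text
clock: 17.98
tool_pos: [0.4588, 0.2426, 0.211]
eef_rot: [-0.135, 0.964, 0.033, 0.226]
force: [-0.0, -0.9, -0.0]
grip_width: 0.005
grasp_force: 0.0
```

```bash
python3 -c "
from h import *
st();s=r.read_state();print(lat(s['tool_pos']));go(rk(-.05,.13,.01),RY,26,0);go(rk(-.027,.13,-.004),RY,26,0)"
```

```text
t 17.975 tcp [0.4588 0.2426 0.211 ] z [ 0.426  0.125 -0.896] y [-0.275  0.961  0.003] w 0.44 F [-0.  -0.9 -0. ] g 0.0 q [ 1.03 -0.15 -0.93  0.63 -0.53 -2.83]
(np.float64(-108.2), np.float64(133.2), np.float64(46.0))
shift [-36.1  -3.4  58.1] rot [ 0.2  0.4 -0. ]
shift [-50.5  -3.5  80.9] rot [ 0.2  0.4 -0. ]
```

```bash
python3 -c "
from h import *
t=r.camera('top');s=r.camera('scene');cv2.imwrite('pics/k1t.png',t);cv2.imwrite('pics/k1s.png',s)
a=cv2.imread('pics/t0.png').max(2);print(a[168:192,234:264])
print(proj('top',rk(-.027,.088,.007)),proj('top',rk(-.027,.088,-.041)),proj('top',rk(-.027,.052,-.017)),proj('top',rk(-.027,.02,-.033)))"
```

```text
[[162 164 162 165 167 160 157 158 155 133 115 112 113 114 113 117 117 116
  113 110 108  83  75  98 114 116 115 115 116 116]
 [159 163 160 166 169 165 167 170 165 141 117 112 113 114 113 116 116 115
  115 116 116  96  77  97 112 115 117 116 115 117]
 [158 161 160 160 164 167 173 178 170 146 119 111 113 113 114 114 113 115
  115 114 118 108  81  86 108 114 115 113 114 116]
 [167 166 160 158 163 168 174 177 173 151 124 113 112 112 114 115 114 114
  113 116 116 109  82  78 105 113 116 114 115 114]
 [173 169 164 166 166 165 165 171 171 160 132 116 114 113 115 113 114 114
  113 114 116 112  86  74 100 114 116 114 114 116]
 [172 168 168 169 166 163 163 165 168 160 142 120 113 112 114 113 113 114
  116 115 116 119  97  75  94 111 116 116 116 116]
 [167 165 168 173 172 167 165 166 167 162 143 119 113 113 113 113 113 115
  113 113 114 118 105  79  80  97 109 115 115 114]
 [165 168 168 172 173 170 167 166 171 164 139 115 111 114 114 113 113 113
  113 112 103 104 105  79  61  73  95 109 112 111]
 [168 169 167 167 168 165 164 165 170 168 139 106 106 112 114 113 115 114
  116 110  91  89 102  80 
[... 1312 characters left out ...]
 173 169 168 162 144 121 113 112 111
  113 115 114 114 115 114 115 115 115 114 114 114]
 [155 158 166 168 167 163 159 164 169 166 164 162 159 151 128 115 111 112
  114 114 114 114 114 114 113 114 113 114 113 116]
 [157 161 166 167 168 161 153 159 162 160 161 160 160 158 137 117 112 113
  113 114 114 114 114 114 112 113 112 113 114 114]
 [158 162 163 162 161 161 155 157 163 164 163 161 163 161 142 120 113 112
  113 114 114 114 114 113 112 111 113 114 114 114]
 [156 160 158 154 157 158 156 157 156 163 165 160 161 159 145 124 113 111
  113 114 114 114 114 114 112 113 112 113 115 113]]
[241.3853869  179.49045446] [244.30471224 181.62405763] [255.89725787 177.18541673] [268.12847742 174.95265559]
```

Call:
step_arm --rows '[{"tx": -10, "ty": -1, "tz": 16, "ax": 0, "ay": 0, "az": 0, "hand": 1}, {"tx": -22, "ty": -2, "tz": 36, "ax": 0, "ay": 0, "az": 0, "hand": 1}, {"tx": -35, "ty": -3, "tz": 57, "ax": 0, "ay": 0, "az": 0, "hand": 1}, {"tx": -46, "ty": -3.5, "tz": 74, "ax": 0, "ay": 0, "az": 0, "hand": 1}, {"tx": -50.5, "ty": -3.5, "tz": 81, "ax": 0, "ay": 0, "az": 0, "hand": 1}]'

```text
clock: 18.7
tool_pos: [0.5391, 0.259, 0.16]
eef_rot: [-0.133, 0.965, 0.032, 0.225]
force: [0.5, -0.7, -0.4]
grip_width: 0.004
grasp_force: 0.0
```

```bash
python3 -c "
from h import *
st();s=r.read_state();print(lat(s['tool_pos']));go(rk(-.027,.13,-.004),RY,26,0);go(rk(-.027,.085,-.004),RY,26,0)"
```

```text
t 18.7 tcp [0.5391 0.259  0.16  ] z [ 0.425  0.122 -0.897] y [-0.272  0.962  0.002] w 0.37 F [ 0.5 -0.7 -0.4] g 0.0 q [ 0.81  0.06 -0.91  0.86 -0.3  -2.89]
(np.float64(-26.4), np.float64(127.0), np.float64(-5.0))
shift [ 0.1  3.  -1.1] rot [ 0.1  0.2 -0.2]
shift [  0.  -42.   -1.2] rot [ 0.1  0.2 -0.2]
```

Call:
step_arm --rows '[{"tx": 0, "ty": -8, "tz": -1, "ax": 0, "ay": 0, "az": 0, "hand": 1}, {"tx": 0, "ty": -16, "tz": -1, "ax": 0, "ay": 0, "az": 0, "hand": 1}, {"tx": 0, "ty": -24, "tz": -1, "ax": 0, "ay": 0, "az": 0, "hand": 1}, {"tx": 0, "ty": -32, "tz": -1, "ax": 0, "ay": 0, "az": 0, "hand": 1}, {"tx": 0, "ty": -40, "tz": -1, "ax": 0, "ay": 0, "az": 0, "hand": 1}]'

```text
clock: 19.32
tool_pos: [0.5494, 0.2215, 0.1624]
eef_rot: [-0.134, 0.964, 0.033, 0.226]
force: [-0.8, 0.9, 1.4]
grip_width: 0.005
grasp_force: 0.7
```

```bash
python3 -c "
from h import *
st();s=r.read_state();print(lat(s['tool_pos']))
t=r.camera('top');cv2.imwrite('pics/k2t.png',t);print(t.max(2)[168:180,262:286])"
```

```text
t 19.325 tcp [0.5494 0.2215 0.1624] z [ 0.427  0.125 -0.896] y [-0.274  0.962  0.004] w 0.42 F [-0.8  0.9  1.4] g 0.6675589084625244 q [ 0.74  0.04 -0.91  0.79 -0.28 -2.77]
(np.float64(-26.8), np.float64(88.1), np.float64(-2.6))
[[123 122 123 122 122 114 105 114 121 108  95  86  61  40  35  48  77  95
  112 119 121 121 122 121]
 [121 123 121 117 111 101  89  92  93  79  63  53  44  37  50  71  92 104
  114 119 123 121 122 121]
 [120 120 111  98  83  68  57  57  55  47  43  41  38  45  77  99 105 106
  109 118 122 121 120 122]
 [111 106  90  71  53  46  44  45  44  45  44  44  42  51  87 110 119 120
  112 114 121 122 118 118]
 [ 94  90  74  54  44  43  44  45  46  49  47  45  43  48  77 110 128 142
  128 115 117 111 106 104]
 [ 85  81  68  53  46  44  46  46  55  57  53  45  44  44  67 103 126 150
  147 126 106  94  85  85]
 [ 84  82  76  59  45  44  44  48  55  60  54  48  45  43  58  96 119 141
  154 145 118  92  82  79]
 [ 89  87  79  59  46  44  44  44  47  49  47  45  47  46  53  86 111 127
  140 150 137 108  86  80]
 [ 88  78  62  48  45  44  44  44  45  43  44  47  56  61  56  74 105 121
  124 132 129 113  94  85]
 [ 67  56  47  44  44  44  45  44  45  44  44  45  58  64  56  64 101 118
  119 114 107 104  99  97]
 [ 46  44  45  45  46  46  45  44  45  43  44  45  50  51  48  54  90 112
  119 116 109 105 108 111]
 [ 43  45  44  45  45  44  45  45  45  45  45  45  44  45  44  48  77 107
  120 119 118 114 115 116]]
```

Call:
step_arm --rows '[{"tx": 0, "ty": -4, "tz": 0, "ax": 0, "ay": 0, "az": 0, "hand": 1}, {"tx": 0, "ty": -8, "tz": 0, "ax": 0, "ay": 0, "az": 0, "hand": 1}, {"tx": 0, "ty": -12, "tz": 0, "ax": 0, "ay": 0, "az": 0, "hand": 1}, {"tx": 0, "ty": -15, "tz": 0, "ax": 0, "ay": 0, "az": 0, "hand": 1}, {"tx": 0, "ty": -17, "tz": 0, "ax": 0, "ay": 0, "az": 0, "hand": 1}]'

```text
clock: 20.0
tool_pos: [0.554, 0.2052, 0.162]
eef_rot: [-0.134, 0.964, 0.033, 0.225]
force: [-0.5, 0.7, 1.7]
grip_width: 0.006
grasp_force: 0.6
```

```bash
python3 -c "
from h import *
st();s=r.read_state();print(lat(s['tool_pos']))"
```

```text
t 20.0 tcp [0.554  0.2052 0.162 ] z [ 0.426  0.124 -0.896] y [-0.273  0.962  0.003] w 0.49 F [-0.5  0.7  1.7] g 0.6170876696705818 q [ 0.72  0.04 -0.91  0.76 -0.27 -2.71]
(np.float64(-26.8), np.float64(71.2), np.float64(-3.0))
```

Call:
step_arm --rows '[{"tx": 0, "ty": -2, "tz": 0, "ax": 0, "ay": 0, "az": 0, "hand": 1}, {"tx": 0, "ty": -4, "tz": 0, "ax": 0, "ay": 0, "az": 0, "hand": 1}, {"tx": 0, "ty": -6, "tz": 0, "ax": 0, "ay": 0, "az": 0, "hand": 1}, {"tx": 0, "ty": -7, "tz": 0, "ax": 0, "ay": 0, "az": 0, "hand": 1}, {"tx": 0, "ty": -8, "tz": 0, "ax": 0, "ay": 0, "az": 0, "hand": 1}]'

```text
clock: 20.62
tool_pos: [0.5558, 0.2003, 0.1621]
eef_rot: [-0.136, 0.964, 0.035, 0.226]
force: [-13.1, 13.4, 2.0]
grip_width: 0.002
grasp_force: 8.2
```

```bash
python3 -c "
from h import *
st();s=r.read_state();print(lat(s['tool_pos']))"
```

```text
t 20.625 tcp [0.5558 0.2003 0.1621] z [ 0.426  0.129 -0.895] y [-0.277  0.961  0.006] w 0.14 F [-13.1  13.4   2. ] g 8.198737436905503 q [ 0.71  0.04 -0.91  0.74 -0.27 -2.68]
(np.float64(-26.4), np.float64(65.9), np.float64(-2.9))
```

Call:
step_arm --rows '[{"tx": 0, "ty": 10, "tz": 0, "ax": 0, "ay": 0, "az": 0, "hand": 1}, {"tx": 2, "ty": 25, "tz": -5, "ax": 0, "ay": 0, "az": 0, "hand": 1}, {"tx": 15, "ty": 40, "tz": -30, "ax": 0, "ay": 0, "az": 0, "hand": 1}, {"tx": 38, "ty": 45, "tz": -65, "ax": 0, "ay": 0, "az": 0, "hand": 1}, {"tx": 55, "ty": 50, "tz": -90, "ax": 0, "ay": 0, "az": 0, "hand": 1}]'

```text
clock: 21.25
tool_pos: [0.4554, 0.221, 0.219]
eef_rot: [-0.134, 0.964, 0.033, 0.225]
force: [0.3, 1.2, 0.8]
grip_width: 0.004
grasp_force: 0.0
```

```bash
python3 -c "
from h import *
st();s=r.read_state();print(lat(s['tool_pos']))
t=r.camera('top');cv2.imwrite('pics/e_t.png',t);a=cv2.imread('pics/t0.png').max(2);g=t.max(2)
print(g[156:186,240:284])
print('tab shut',proj('top',rk(-.027,.048,.007)),'bar end shut',proj('top',rk(-.027,-.02,-.033)))
b=rk(-.008,0,0);m=((g<75)*255).astype(np.uint8)[155:178,262:284]
n,_,st_,c=cv2.connectedComponentsWithStats(m);print(st_[1:],c[1:]+[262,155]);
i=1+st_[1:,4].argmax();print(lat(ray('top',*(c[i]+[262,155]),.165)))"
```

```text
t 21.25 tcp [0.4554 0.221  0.219 ] z [ 0.426  0.124 -0.896] y [-0.273  0.962  0.003] w 0.35 F [0.3 1.2 0.8] g 0.0 q [ 1.02 -0.19 -0.92  0.59 -0.56 -2.78]
(np.float64(-117.4), np.float64(113.4), np.float64(54.0))
[[123 123 124 ...  80  80  80]
 [124 124 124 ...  81  80  79]
 [122 123 120 ...  83  85  81]
 ...
 [178 175 170 ... 120 119 121]
 [178 175 172 ... 119 120 121]
 [175 173 174 ... 120 122 121]]
tab shut [256.12578548 175.65387671] bar end shut [282.39380794 171.23807535]
[[ 6  4 11 13 97]] [[273.18556701 165.07216495]]
(np.float64(-10.0), np.float64(-2.0), np.float64(0.0))
```

```bash
python3 -c "
from h import *
np.set_printoptions(linewidth=250)
g=cv2.imread('pics/e_t.png').max(2);h=cv2.imread('pics/h2t.png').max(2)
print(proj('top',rk(-.027,0,-.033)));print(g[166:182,250:288]);print('before');print(h[166:182,250:288])"
```

```text
[275.26357449 173.09473225]
[[120 119 121 121 108  83  91 113 119 120 119 120 121 120 121 122 119 101  67  42  37  38  37  37  39  34  32  33  50  91 113 120 118 120 122 123 121 110]
 [120 120 119 115 110  83  82 108 121 120 119 121 120 121 122 122 120 107  78  49  36  35  38  36  36  34  33  37  59  88 110 119 120 119 121 121 120 109]
 [120 120 118 115 112  87  78 103 119 119 120 121 122 121 123 121 121 115  94  62  41  36  35  36  36  32  34  47  78  95 112 118 122 121 122 120 120 114]
 [122 120 120 120 122  99  80 101 118 118 120 119 120 122 121 120 121 119 109  87  65  52  40  36  35  38  53  72  93 104 113 120 121 120 121 120 120 115]
 [120 121 119 121 124 111  85  91 112 119 120 119 122 121 121 120 121 121 118 111 108  96  64  45  47  60  82  99 107 106 107 114 113 116 119 121 118 114]
 [119 117 119 120 121 115  85  80 106 118 119 119 119 120 121 122 121 120 120 120 133 137 101  70  72  82 104 114 119 120 107 104 105 112 116 117 115 105]
 [120 118 119 118 120 117  96  83 102 118 119 121 120 121 122 122 122 122 120 118 135 155 129  93  90 100 106 111 129 142 127 111 113 109 104 
[... 3196 characters left out ...]
29 126 134 147 129 115 120 122 122 121 121 119 117 117 134 148 135 110 100 101]
 [116 112 110 106  84  76  97  90  66  55  64  94 123 130 129 125 118 117 119 128 146 147 123 116 121 122 123 121 123 120 119 116 121 135 133 122 117 116]
 [109 105 106 102  82  69  79  77  67  57  57  80 106 116 120 120 120 120 120 130 153 142 121 118 122 122 123 122 121 119 119 119 118 120 120 119 120 121]
 [104 103 105 103  88  70  64  67  63  57  60  81 106 119 120 121 121 121 122 131 150 136 120 119 123 124 122 121 120 120 122 119 119 119 117 120 120 121]
 [102 103 107 109 103  84  67  64  65  71  82  99 114 120 122 121 122 123 124 132 143 129 119 121 123 122 123 122 121 120 119 120 121 118 119 119 120 119]]
```

```bash
python3 -c "
from bench import r
print(r.sign_off())"
```

```text
the job is handed in; nothing more can be done
None
```

The job is handed in at 21 s of the 64 s allowed: the tamper hangs by its ball in the fork and the keeper is pushed to its stop across the mouth, both confirmed in the top camera image; no verdict came back.

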